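# Seat the ink roller in the washing stand and hold the belt tensioner back

## Robot

A 7-joint arm with a two-finger parallel gripper is mounted at the origin on the work surface. World frame = base frame: x ahead of the robot, y to its left, z up, the work surface at z = 0. Lengths are in m, angles in rad, forces in N, time in s.
With the tool pointing down it reaches from about 0.425 to 0.95 m from the base axis. Payload 4.7 kg.
Tool frame: the origin (TCP) lies at the very end of the fingers, on their centre line; the grasp point (between the pads) lies 19 mm behind it (ctrl.hold_point_z is the distance from the TCP to the grasp point, in m); z points along the fingers, y is the line along which they close (so a half turn about z gives the same grasp; the last joint's range is limited). The gripper opens to 85 mm and grips with 20 to 120 N. Pads are 22 mm wide; open, the fingers measure 114 mm over their backs; the gripper's body (76 mm by 85 mm) begins 54 mm behind the grasp point. The pads swing forward as they close: fully open they stand 13 mm farther back than shut.
Start: joints at [1.188, 0.469, -0.049, 1.532, 0.024, 1.141, -0.082], TCP at [0.234, -0.633, 0.231] pointing down, gripper open.
Joint ranges: [-2.59, 2.59], [-0.33, 1.99], [-1.39, 1.29], [0.1, 2.45], [-1.04, 4.18], [0.21, 1.99], [-2.66, 2.66]. Speed limits (rad/s): [2.57, 2.57, 3.14, 3.14, 3.14, 3.14, 3.14].

## Interface

Orientations are given as a unit quaternion [w, x, y, z].
In Python, from cell import sensors, eyes, order, models, ctrl gives the robot as it stands.
- The arm moves only by the tool jog_arm, never from a script. Its argument "rows" is a list of rows, each an object with "linear": the shift along the tool's x, y, z in mm, a list of three; "twist": the turn about the tool's z in rad. A call has 1 to 8 rows; each row is the pose to reach, as a shift and turn from the pose commanded when the call began, along the tool's axes at that moment; what a row does not reach only later rows make up. A row lasts 1/8 s, in which the tool goes at most 62.5 mm and 10.7 degrees, less where a joint would pass 70% of its speed; a pose out of reach is approached as far as the arm can. A call with a gripper value outside its range is refused whole. "grip" is the closure in counts, from 0 (fully open) to 255 (shut), set as the call begins (left out, the last holds). The fingers move at their own pace and stop on an object; the grip force is fixed at half the most. Time passes only in rows, so rows that repeat a pose let the fingers close. It gives the time, the measured TCP pose, the force, the opening and the grip force at its end, in the units of the state.
- sensors.sense(): the state, without advancing time (a new reading comes with each control period).
- eyes.grab_frame(name): name is "scene" or "side" or "wrist"; returns a dict with "img" (400x640x3 uint8, red, green, blue), "range_z" (400x640 float32, m along the optical axis (not along the pixel's ray), 0 where there is no reading), "mtx" (3x3 intrinsics, pixels), "k1" (the pictures are not rectified: a ray, as slopes to the right and down, at radius r is drawn at 1 + k1 r^2 times it, then the intrinsics apply), "camera_from_world" (4x4, takes a point from world to camera coordinates). Camera axes: x right, y up, looking along -z (the intrinsics and any distortion apply to the point x, -y, -z); pixel columns grow to the right and rows downward; lengths in m; the calibration is good to about 2 mm. A picture is of the moment at which its call begins.
- order.job_done(): hands the job in; it is judged then, once.
Trained networks look in the newest picture that a camera, given by its name, has taken for a name from the list of things; names that differ only in an ending like _2 or _b are one class to them, and where a whole thing is asked for, a point or a joint stands for the part that bears it (a point fixed in the world has none). Each returns a list of dicts, best first, with "p" (0 to 1); they miss things now and then, are a little off and sometimes report something else, mostly with a low value. They report only what shows in the picture. A call takes as long as a camera call. They do not tell look-alikes from the thing itself.
- models.regions_of(camera, thing): "mask" (400x640 bool, what is visible of it).
- models.tip_of(camera, thing): "centre" ([x, y, z] in m, in the coordinates of the camera as it stood for that picture, good to about 4 mm: a listed point, or the origin of a listed thing).
The state is a dict: "time_s": time; "q": joint angles; "qd": joint speeds; "joint_torque": joint torques, N m; "ee_pos": TCP position; "ee_rot": TCP orientation; "force": force on the tool from outside, world axes, zero at the start; "moment": the same for the moment, N m; "opening": finger opening in m; "gripper_force": force on a finger pad.
Only numpy, scipy, OpenCV 4.12 (cv2) and the standard library are available. Lean on these libraries where they do the work, as an engineer would, in place of code of your own. Each camera call takes 0.05 s, during which the arm holds its last target. There are 200 camera calls.

## Task

Lift the ink roller out of its low drying rest, lower it (do not drop it) into the cradle of the washing stand so that both shaft ends sit fully down in their slots, and let go of it. Then push the stand's yellow sprung tensioner arm, by its black idler, towards the roller until it is well past its ratchet click, and finish the program while still holding it back there with the gripper's fingers, so that a colleague can slip the washing belt on. Leave the pot, ink knife, tin, bottle, cup and scrubbing block where they are.

Things in the scene. Friction and masses are not known exactly. Their poses are not given: they have to be found in the camera images.
- roller: Red-brown ink roller, loose, about 0.45 kg: barrel 50 mm diameter and 124 mm long, steel shaft 12 mm diameter sticking out 26 mm at each end (176 mm overall). Origin at its middle, on the shaft axis; its y axis runs along the shaft. Both ends are alike and it may be turned about its axis. Starts in the drying rest with its axis level, 45 mm above the table.
- rest: Low pale wooden drying rest, fixed, 90 x 180 mm, base 12 mm thick, with two small notched blocks 14 mm thick, 75 mm either side of its middle, that carry the roller's shaft ends; their tops are 49 mm and the notch floors 39 mm above the table. Origin at the table under its middle; y runs along the roller.
- stand: Roller washing stand, fixed to the table: brown wooden base 240 x 180 x 12 mm, with the roller cradle at its +x end and the sprung tensioner arm at its -x end. Origin at the table under the middle of the base; +x points from the arm to the cradle, y runs along the cradle's roller axis, z up. The arm swings on a level hinge along y, 50 mm to -x of the origin and 60 mm above the table.
- cradle (a point): Where the middle of the seated roller belongs: 80 mm to +x of the stand's origin, 75 mm above the table; axes as the stand. The cradle is two wooden cheeks, 14 mm thick, centred 74 mm either side of this point along y (134 mm free between them for the barrel). Each has an upright slot, open at the top, 16 mm wide, its floor 69 mm and its top 97 mm above the table, with a flared mouth.
- idler (a point): Middle of the black idler bar at the top of the yellow tensioner arm, 22 mm diameter, its axis along the stand's y, 84 mm long between two flat side bars; it moves with the arm. It lies 100 mm from the arm's hinge, at rest 92 mm to -x of the stand's origin and 151 mm above the table; it can be pushed or gripped from above. At joint value q it is at x = -50 + 100 sin(q - 0.43), z = 60 + 100 cos(q - 0.43) mm in the stand's frame.
- tensioner (a joint): Angle of the tensioner arm (rad): 0 at rest, leaning away from the cradle; grows as the idler is pushed towards the cradle; end stop at 0.75. Its spring pushes back with about 5 N at the idler at rest and 10 N at 0.6. The brass pawl rides over the red tooth between 0.27 and 0.49 (the click, some 3 N more); the arm is well past the click from 0.52. The pawl does not carry the arm: let go, and it swings back to 0.
- pot: Small white screw pot, 40 mm diameter, 35 mm tall; bystander, origin at its foot.
- knife: Ink knife with dark wooden handle, 190 mm long, 26 mm wide and 20 mm high, lying along its x axis; bystander, origin under its middle.
- tin: Red ink tin, 60 mm diameter, 50 mm tall; bystander, origin at its foot.
- solvent: White bottle with red cap, 64 mm diameter, 160 mm tall; bystander, origin at its foot.
- mug: Blue cup, 72 mm diameter, 80 mm tall; bystander, origin at its foot.
- scrubber: Green scrubbing block, 50 x 90 x 30 mm; bystander, origin at its foot.
Not all that is in view belongs to the job. What is meant by the roller is not green or turquoise, and is the smaller of those in its own colour.

How it is judged:
On the way, in this order (a step that is already met when the one before it is completed fails the run):
1. the roller sits fully down in the stand's cradle and is let go (distance between roller and cradle below 0.009 m and angle between the y axis of roller and the y axis of stand, either way round below 0.06 rad and contact force between the fingers and roller below 0.1 N and linear speed of roller below 0.03 m/s and value of joint tensioner below 0.27 rad), for 0.3 s.
2. the tensioner arm is pushed past its click (value of joint tensioner above 0.52 rad), for 0.2 s.
At the end, for the whole second after the job is handed in: The roller lies at rest in the cradle, within 9 mm of the cradle point and 0.06 rad of its axis, not touched by the fingers; the tensioner arm stands still above 0.52 rad, past its click, held there by the fingers with more than 2 N (distance between roller and cradle below 0.009 m and angle between the y axis of roller and the y axis of stand, either way round below 0.06 rad and contact force between the fingers and roller below 0.1 N and linear speed of roller below 0.03 m/s and value of joint tensioner above 0.52 rad and velocity of joint tensioner between -0.1 and 0.1 rad/s and contact force between the fingers and stand above 2 N); the arm keeps its last pose, push and grip.
It fails at once if the roller is dropped (falls faster than 0.5 m/s out of the fingers) (contact force between the fingers and roller below 0.05 N and linear speed of roller above 0.5 m/s).
It fails at once if a bystander is moved by more than 30 mm (distance of any of pot, knife, tin, solvent, mug, scrubber from where it was at the start of the episode above 0.03 m).
It also fails if it takes over 54 s, if anything falls off the work surface, if the arm or the gripper's body presses on something with over 40 N, if the wrist force passes 120 N, or if a joint passes its speed limit or range.

## Working session

There is one attempt and no reset: what is moved stays moved. The work goes in short steps, Python scripts to look and compute and a tool call to move; the robot and the scene stay as the last step left them, time stands still between calls to the robot, and variables do not carry over. Pictures are saved under pics/ and viewed, at most 10 in all, crops included, and the job is handed in when it is done.

Besides the shell and the picture viewer there is one more tool, called after "Emit:" as name(argument=value, ...) on one line, values as JSON. jog_arm: Moves the arm, as the interface text tells. Its arguments: {"type":"object","properties":{"rows":{"type":"array"},"grip":{"type":"number"}},"required":["rows"]}

```bash
mkdir -p pics
cat > h.py <<'E'
import numpy as np, cv2
from cell import sensors, eyes, order, models, ctrl
def world(f,pc):
    T=np.linalg.inv(f["camera_from_world"]); return T[:3,:3]@np.asarray(pc)+T[:3,3]
def cloud(f,mask=None):
    z=f["range_z"]; ok=z>0
    if mask is not None: ok&=mask
    v,u=np.nonzero(ok); d=z[v,u]
    k=f["k1"]; k=float(np.ravel(k)[0])
    p=cv2.undistortPoints(np.stack([u,v],1).astype(np.float64)[:,None],f["mtx"],np.array([k,0,0,0,0.]))[:,0]
    pc=np.stack([p[:,0]*d,-p[:,1]*d,-d],1)
    T=np.linalg.inv(f["camera_from_world"]); return pc@T[:3,:3].T+T[:3,3], u,v
def save(f,n): cv2.imwrite("pics/"+n+".png",f["img"][:,:,::-1])
E
python3 - <<'E'
from h import *
for c in ["scene","side"]:
    f=eyes.grab_frame(c); save(f,c+"0"); print(c,f["k1"])
    for t in ["roller","rest","stand","cradle","idler","pot","knife","tin","solvent","mug","scrubber"]:
        r=models.tip_of(c,t)
        print(t,[(round(x["p"],2),world(f,x["centre"]).round(3).tolist()) for x in r[:3]])
s=sensors.sense(); print(s["time_s"],s["ee_pos"],s["ee_rot"],s["force"],s["opening"],ctrl.hold_point_z)
E
```

```text
scene -0.1354982056994865
roller [(0.92, [0.542, 0.224, 0.043]), (0.89, [0.251, -0.261, 0.033]), (0.83, [0.752, 0.248, 0.025])]
rest [(0.96, [0.547, 0.221, -0.0])]
stand [(0.92, [0.546, -0.186, 0.001]), (0.54, [0.771, 0.022, -0.001])]
cradle [(0.93, [0.624, -0.169, 0.074])]
idler [(0.81, [0.451, -0.211, 0.147])]
pot [(0.57, [0.408, 0.002, -0.0])]
knife [(0.91, [0.564, 0.003, -0.001])]
tin [(0.62, [0.771, 0.02, -0.003])]
solvent [(0.86, [0.586, -0.421, 0.001])]
mug []
scrubber [(0.6, [0.408, 0.464, -0.003])]
side -0.005475389149586947
roller [(0.98, [0.319, 0.228, 0.035]), (0.76, [0.546, 0.226, 0.045]), (0.65, [0.25, -0.262, 0.034])]
rest [(0.84, [0.547, 0.223, -0.0]), (0.71, [0.406, 0.46, -0.002])]
stand [(0.72, [0.54, -0.181, -0.001])]
cradle [(0.89, [0.619, -0.166, 0.072])]
idler [(0.93, [0.455, -0.205, 0.155])]
pot [(0.53, [0.411, 0.004, 0.001])]
knife [(0.83, [0.563, 0.003, -0.001]), (0.68, [0.379, -0.438, 0.0])]
tin [(0.8, [0.769, 0.022, -0.001])]
solvent [(0.79, [0.585, -0.42, -0.002])]
mug [(0.69, [0.376, -0.439, 0.002])]
scrubber [(0.68, [0.406, 0.464, -0.003])]
1.2 [ 0.23392041 -0.63319005  0.23135457] [3.52231141e-05 9.84391406e-01 1.75993060e-01 3.70211263e-05] [-0.67146105 -0.3699963   0.59389212] 0.08519724101915431 0.0187
```

View pics/scene0.png

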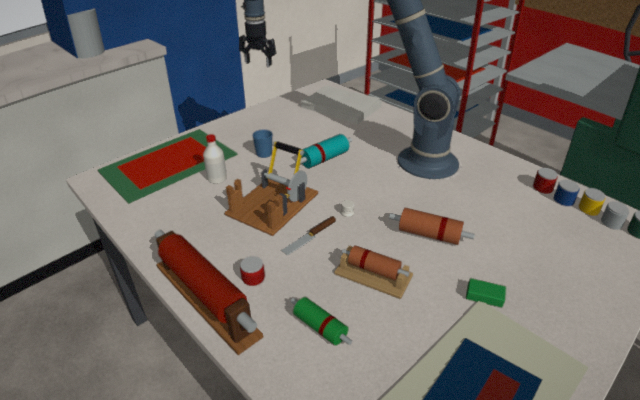

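View pics/side0.png

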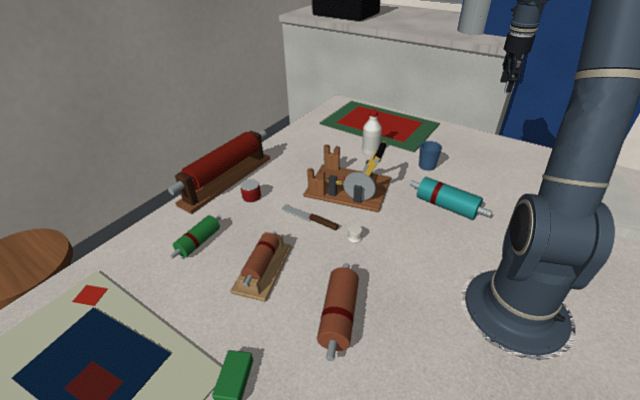

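The scene view shows the target roller in its pale rest at about (375,265). The bigger look-alike lies at (430,226) and the stand is at (275,195). In the side view the roller is at (262,258), the stand at (350,185) and the bigger roller at (340,308). The network positions agree with this, so next I measure the axes.

Run:
```python
from h import *
P=[];S=[];I=[];K=[]
for c in ["scene","side"]:
    f=eyes.grab_frame(c); p,u,v=cloud(f); 
    col=f["img"][v,u].astype(int)
    a=p[(np.hypot(p[:,0]-.546,p[:,1]-.224)<.1)&(p[:,2]>.054)&(p[:,2]<.09)]
    P.append(a)
    q=p-[.543,-.184,0]; near=(np.abs(q[:,:2]).max(1)<.17)
    b=p[near&(p[:,2]>.085)&(p[:,2]<.12)&(q[:,0]>.04)]
    S.append(b)
    hi=p[near&(p[:,2]>.15)]; I.append(hi); K.append(p[near&(p[:,2]>.02)])
    for n,x in (("roller",a),("cheeks",b),("idl",hi)):
        m=x[:,:2].mean(0); U,s,V=np.linalg.svd(x[:,:2]-m,full_matrices=False); t=(x[:,:2]-m)@V[0]
        ang=np.arctan2(V[0,1],V[0,0])
        print(c,n,len(x),m.round(4),"mid",(m+V[0]*(t.min()+t.max())/2).round(4),"ang",round(ang%np.pi,3),"len",np.ptp(t).round(3),"zmax",x[:,2].max().round(3))
# stand-frame maximum height map
th=np.arctan2(.040,.169)
k=np.vstack(K)-[.543,-.184,0]; R=np.array([[np.cos(th),np.sin(th)],[-np.sin(th),np.cos(th)]])
xy=k[:,:2]@R.T
print("rows x -120..120 step20; cols y -100..100 step 20")
for x in np.arange(-.14,.141,.02):
    print(round(x*1000),[int(1000*max(k[(abs(xy[:,0]-x)<.01)&(abs(xy[:,1]-y)<.01),2],default=0)) for y in np.arange(-.1,.101,.02)])
```

```text
scene roller 703 [0.5534 0.2285] mid [0.554  0.2267] ang 1.891 len 0.125 zmax 0.071
scene cheeks 148 [ 0.6238 -0.1644] mid [ 0.6235 -0.1632] ang 1.776 len 0.166 zmax 0.1
scene idl 168 [ 0.458  -0.2019] mid [ 0.4592 -0.2061] ang 1.83 len 0.104 zmax 0.163
side roller 808 [0.5402 0.2297] mid [0.5422 0.223 ] ang 1.867 len 0.126 zmax 0.074
side cheeks 135 [ 0.6251 -0.1657] mid [ 0.6245 -0.163 ] ang 1.78 len 0.166 zmax 0.103
side idl 157 [ 0.4514 -0.196 ] mid [ 0.4536 -0.2055] ang 1.799 len 0.104 zmax 0.165
rows x -120..120 step20; cols y -100..100 step 20
-140 [0, 0, 0, 0, 0, 0, 0, 0, 0, 0, 0]
-120 [0, 0, 0, 0, 0, 0, 0, 0, 0, 0, 0]
-100 [0, 0, 158, 162, 164, 164, 163, 164, 157, 0, 0]
-80 [0, 0, 155, 163, 164, 164, 163, 163, 160, 0, 0]
-60 [0, 0, 104, 131, 69, 68, 70, 120, 109, 74, 0]
-40 [0, 70, 75, 84, 70, 72, 71, 68, 110, 75, 0]
-20 [0, 0, 0, 0, 0, 0, 0, 0, 104, 0, 0]
0 [0, 0, 0, 0, 0, 0, 0, 0, 88, 0, 0]
20 [0, 0, 0, 0, 0, 0, 0, 71, 78, 77, 0]
40 [0, 0, 0, 0, 0, 0, 0, 74, 76, 75, 0]
60 [0, 99, 103, 0, 0, 0, 0, 0, 97, 99, 0]
80 [0, 92, 97, 0, 0, 0, 0, 0, 89, 96, 0]
100 [0, 102, 100, 0, 0, 0, 0, 0, 96, 102, 0]
120 [0, 0, 0, 0, 0, 0, 0, 0, 0, 0, 0]
140 [0, 0, 0, 0, 0, 0, 0, 0, 0, 0, 0]
```

Emit:
jog_arm(rows=[{"linear":[450,-400,-20],"twist":-1.53},{"linear":[450,-400,-20],"twist":-1.53},{"linear":[450,-400,-20],"twist":-1.53},{"linear":[450,-400,-20],"twist":-1.53},{"linear":[450,-400,-20],"twist":-1.53},{"linear":[450,-400,-20],"twist":-1.53},{"linear":[450,-400,-20],"twist":-1.53},{"linear":[450,-400,-20],"twist":-1.53}], grip=0)

```text
time_s: 2.3
ee_pos: [0.47, -0.1907, 0.2484]
ee_rot: [0.001, 0.598, 0.801, -0.0]
force: [0.4, -0.2, -0.0]
opening: 0.0853
gripper_force: 0.0
```

```bash
cat >> h.py <<'E'
def togo(x,y,z,yaw_y):
    """jog (mm, rad) to TCP x,y,z with the closing axis at yaw_y"""
    from scipy.spatial.transform import Rotation as Ro
    s=sensors.sense(); q=s["ee_rot"]; R=Ro.from_quat([q[1],q[2],q[3],q[0]]).as_matrix()
    d=R.T@(np.array([x,y,z])-s["ee_pos"])*1000
    cy=np.arctan2(R[1,1],R[0,1]); dy=(yaw_y-cy+np.pi/2)%np.pi-np.pi/2
    print("t",s["time_s"],"tcp",s["ee_pos"].round(4),"yawy",cy.round(3),"tilt",R[2].round(3),"q7",s["q"][6].round(2),"F",s["force"].round(1),"open",round(s["opening"],4),"gf",s["gripper_force"])
    print("linear",d.round(1),"twist",round(-dy,3))
E
python3 -c "
from h import *
togo(.547,.225,.2,.31)"
```

```text
t 2.3 tcp [ 0.47   -0.1907  0.2484] yawy 0.289 tilt [-0.001  0.001 -1.   ] q7 0.46 F [ 0.4 -0.2 -0. ] open 0.0853 gf 0.0
linear [376.6 192.2  48.1] twist -0.021
```

Emit:
jog_arm(rows=[{"linear":[377,192,48],"twist":-0.02},{"linear":[377,192,48],"twist":-0.02},{"linear":[377,192,48],"twist":-0.02},{"linear":[377,192,48],"twist":-0.02},{"linear":[377,192,48],"twist":-0.02},{"linear":[377,192,48],"twist":-0.02},{"linear":[377,192,48],"twist":-0.02},{"linear":[377,192,48],"twist":-0.02}])

```text
time_s: 3.3
ee_pos: [0.5472, 0.2286, 0.1997]
ee_rot: [-0.001, 0.589, 0.808, 0.001]
force: [-0.9, -1.3, 0.2]
opening: 0.0855
gripper_force: 0.0
```

Run:
```python
from h import *
f=eyes.grab_frame("wrist"); save(f,"w1")
r=models.tip_of("wrist","roller"); print([(round(x["p"],2),world(f,x["centre"]).round(4)) for x in r])
p,u,v=cloud(f)
a=p[(np.hypot(p[:,0]-.547,p[:,1]-.225)<.11)&(p[:,2]>.055)&(p[:,2]<.09)]
m=a[:,:2].mean(0); rc=cv2.minAreaRect((a[:,:2]*1000).astype(np.float32)); print(len(a),m,rc)
U,s,V=np.linalg.svd(a[:,:2]-m,full_matrices=False); print(np.arctan2(V[0,1],V[0,0])%np.pi, a[:,2].max())
togo(.547,.225,.026,.31)
```

```text
[(0.74, array([0.3143, 0.2327, 0.0327])), (0.67, array([0.5435, 0.2226, 0.0441])), (0.65, array([0.7549, 0.2488, 0.0266]))]
7834 [0.54534086 0.22633635] ((546.4407348632812, 222.7494659423828), (45.95606994628906, 123.41967010498047), 18.235763549804688)
1.8860380138944282 0.07181504501277941
t 3.4 tcp [0.5482 0.2233 0.1996] yawy 0.304 tilt [-0.001 -0.001 -1.   ] q7 -0.44 F [ 0.4 -0.5  0.2] open 0.0853 gf 0.0
linear [  2.1  -0.5 173.6] twist -0.006
```

View pics/w1.png

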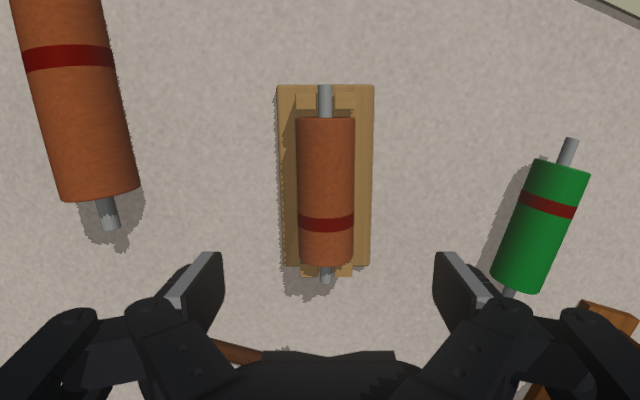

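The wrist view shows the roller centred at (325,190), between the open fingers and aligned with them. I'll descend and grip.

Emit:
jog_arm(rows=[{"linear":[2,0,60],"twist":-0.01},{"linear":[2,1,110],"twist":-0.01},{"linear":[2,1,145],"twist":-0.01},{"linear":[2,1,165],"twist":-0.01},{"linear":[2,1,177],"twist":-0.01},{"linear":[2,1,177],"twist":-0.01},{"linear":[2,1,177],"twist":-0.01}])

```text
time_s: 4.28
ee_pos: [0.5496, 0.2259, 0.0242]
ee_rot: [0.001, 0.588, 0.809, 0.001]
force: [0.2, -0.2, 0.2]
opening: 0.0852
gripper_force: 0.0
```

Emit:
jog_arm(rows=[{"linear":[0,0,0],"twist":0},{"linear":[0,0,0],"twist":0},{"linear":[0,0,0],"twist":0},{"linear":[0,0,0],"twist":0},{"linear":[0,0,0],"twist":0},{"linear":[0,0,0],"twist":0},{"linear":[0,0,0],"twist":0},{"linear":[0,0,0],"twist":0}], grip=255)

```text
time_s: 5.28
ee_pos: [0.5474, 0.225, 0.0235]
ee_rot: [-0.0, 0.588, 0.809, -0.001]
force: [-4.0, -1.1, 6.1]
opening: 0.0489
gripper_force: 61.0
```

Emit:
jog_arm(rows=[{"linear":[0,0,-10],"twist":0},{"linear":[0,0,-30],"twist":0},{"linear":[0,0,-60],"twist":0},{"linear":[0,0,-100],"twist":0},{"linear":[0,0,-140],"twist":0},{"linear":[0,0,-165],"twist":0},{"linear":[0,0,-175],"twist":0},{"linear":[0,0,-175],"twist":0}])

```text
time_s: 6.28
ee_pos: [0.5487, 0.2254, 0.1984]
ee_rot: [0.0, 0.588, 0.809, 0.0]
force: [-0.3, 0.7, -5.4]
opening: 0.0485
gripper_force: 63.2
```

Run:
```python
from h import *
f=eyes.grab_frame("wrist"); save(f,"w2")
r=models.regions_of("wrist","roller"); print([(round(x["p"],2),x["mask"].sum()) for x in r])
s=sensors.sense(); 
p,u,v=cloud(f)
a=p[(np.linalg.norm(p[:,:2]-s["ee_pos"][:2],axis=1)<.12)&(p[:,2]>s["ee_pos"][2]+.005)&(p[:,2]<s["ee_pos"][2]+.06)]
c=f["img"][v,u].astype(int); 
m=(np.linalg.norm(p[:,:2]-s["ee_pos"][:2],axis=1)<.12)&(p[:,2]>.16)&(c[:,0]>1.5*c[:,2])
b=p[m]; mm=b.mean(0); U,S,V=np.linalg.svd(b-mm,full_matrices=False); t=(b-mm)@V[0]
print("axis",V[0],"ends",mm+V[0]*t.min(),mm+V[0]*t.max(),"top",np.percentile(b[:,2],99))
togo(.625,-.165,.2,.215)
print(s["gripper_force"])
```

```text
[(0.95, np.int64(34162)), (0.82, np.int64(8122)), (0.65, np.int64(17923))]
axis [ 0.33245266 -0.94307003  0.00970299] ends [0.52447253 0.29517537 0.23957857] [0.55704199 0.20278541 0.24052915] top 0.24514298309562776
t 6.375 tcp [0.548  0.2249 0.1967] yawy 0.313 tilt [-0.    -0.002 -1.   ] q7 -0.44 F [-0.5  0.3 -5.8] open 0.0486 gf 63.15683841705322
linear [-394.7  -46.8   -3. ] twist 0.098
63.15683841705322
```

View pics/w2.png

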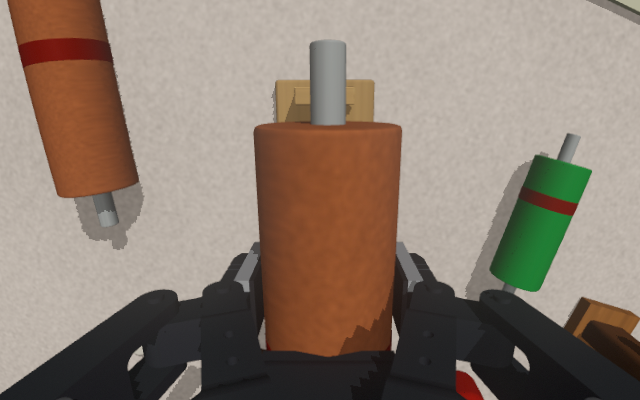

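The wrist view shows the roller held, barrel end edge at row 128 and shaft tip at row 41. I'll carry it above the stand and measure both there.

Emit:
jog_arm(rows=[{"linear":[-30,-4,-5],"twist":0.02},{"linear":[-80,-10,-5],"twist":0.05},{"linear":[-135,-16,-5],"twist":0.08},{"linear":[-190,-23,-5],"twist":0.1},{"linear":[-250,-30,-5],"twist":0.1},{"linear":[-310,-37,-5],"twist":0.1},{"linear":[-360,-43,-5],"twist":0.1},{"linear":[-395,-47,-5],"twist":0.1}])

```text
time_s: 7.38
ee_pos: [0.6247, -0.1684, 0.2008]
ee_rot: [-0.001, 0.629, 0.777, -0.001]
force: [0.8, 0.4, -4.6]
opening: 0.0486
gripper_force: 63.1
```

Emit:
jog_arm(rows=[{"linear":[0,0,0],"twist":0},{"linear":[0,0,0],"twist":0}])

```text
time_s: 7.62
ee_pos: [0.6249, -0.1637, 0.2015]
ee_rot: [-0.002, 0.628, 0.779, -0.0]
force: [-0.6, 0.4, -5.6]
opening: 0.0484
gripper_force: 63.2
```

```bash
cat > m.py <<'E'
from h import *
s=sensors.sense(); e=s["ee_pos"]; togo(.625,-.165,.1,.215)
q=s["ee_rot"]
from scipy.spatial.transform import Rotation as Ro
T=Ro.from_quat([q[1],q[2],q[3],q[0]]).as_matrix()
for c in ["scene","side","wrist"]:
    f=eyes.grab_frame(c); 
    if c=="wrist": save(f,"w3")
    p,u,v=cloud(f); col=f["img"][v,u].astype(int)
    red=(col[:,0]>1.4*col[:,2])
    l=(p-e)@T*1000   # tool coords mm
    bar=(np.abs(l[:,0])<95)&(np.abs(l[:,1])<30)&(l[:,2]<8)&(l[:,2]>-50)&red&(col[:,0]>60)
    sh=(np.abs(l[:,0])<110)&(np.abs(l[:,1])<30)&(l[:,2]<0)&(l[:,2]>-30)&~red&(np.abs(l[:,0])>60)
    for n,m in (("barrel",bar),("shaft",sh)):
        if m.sum()>10:
            a=l[m]; print(c,n,m.sum(),"x 1/99%",np.percentile(a[:,0],[0.5,2,98,99.5]).round(1),"y",np.percentile(a[:,1],[1,50,99]).round(1),"z",np.percentile(a[:,2],[1,50,99]).round(1))
    k=p[(p[:,2]>.085)&(p[:,2]<.115)&(np.hypot(p[:,0]-.624,p[:,1]+.165)<.12)&(p[:,0]>.57)]
    if len(k)>30:
        rc=cv2.minAreaRect((k[:,:2]*1000).astype(np.float32)); print(c,"cheeks",len(k),rc)
    for t in ("roller","cradle","stand","idler"):
        print(c,t,[(round(x["p"],2),world(f,x["centre"]).round(4).tolist()) for x in models.tip_of(c,t)[:3]])
E
python3 m.py
```

```text
t 7.625 tcp [ 0.6249 -0.1637  0.2015] yawy 0.214 tilt [ 0.002 -0.002 -1.   ] q7 0.16 F [-0.6  0.4 -5.6] open 0.0484 gf 63.15966010093689
linear [ -1.6  -0.  101.5] twist -0.001
scene barrel 513 x 1/99% [-62.4 -59.   61.   61.8] y [-18.9  15.1  26.1] z [-46.5 -32.4  -0.3]
scene shaft 62 x 1/99% [-88.9 -88.6  86.3  86.8] y [-5.9  2.9  7.9] z [-27.5 -23.9 -16.4]
scene cheeks 165 ((618.6697998046875, -165.03927612304688), (58.67658233642578, 165.72225952148438), 14.09717082977295)
scene roller [(0.84, [0.3152, 0.2321, 0.0332]), (0.82, [0.623, -0.1662, 0.2211]), (0.75, [0.7563, 0.2501, 0.0278])]
scene cradle [(0.61, [0.6225, -0.1682, 0.0747])]
scene stand [(0.58, [0.5456, -0.1864, 0.0013])]
scene idler [(0.59, [0.4503, -0.2123, 0.1486])]
side barrel 351 x 1/99% [-17.4 -12.   63.   69.5] y [-22.6  -6.2  20.6] z [-49.6 -39.2  -2.1]
side shaft 36 x 1/99% [60.2 60.2 87.7 88.8] y [-6.9  0.2 23.2] z [-29.8 -26.3  -5.4]
side cheeks 154 ((621.8016967773438, -162.91305541992188), (52.70649337768555, 168.2129364013672), 14.208589553833008)
side roller [(0.91, [0.6232, -0.1618, 0.2295]), (0.88, [0.2473, -0.2631, 0.0365]), (0.78, [0.7542, 0.2548, 0.0247])]
side cradle [(0.82, [0.6197, -0.1667, 0.0698])]
side stand [(0.81, [0.5415, -0.1832, -0.0007])]
side idler [(0.69, [0.456, -0.2049, 0.1536])]
wrist barrel 31204 x 1/99% [-18.2 -13.7  58.7  59. ] y [-23.2  -0.1  22.5] z [-48.1 -44.9 -26.2]
wrist shaft 2875 x 1/99% [60.  60.5 84.3 84.7] y [-5.9 -0.   5.5] z [-29.6 -27.5 -23. ]
wrist cheeks 784 ((601.5177612304688, -93.59147644042969), (51.80911636352539, 14.219690322875977), 13.8921480178833)
wrist roller [(0.56, [0.624, -0.1664, 0.2233])]
wrist cradle []
wrist stand [(0.64, [0.5446, -0.1888, 0.002])]
wrist idler [(0.71, [0.4518, -0.2099, 0.1508])]
```

View pics/w3.png

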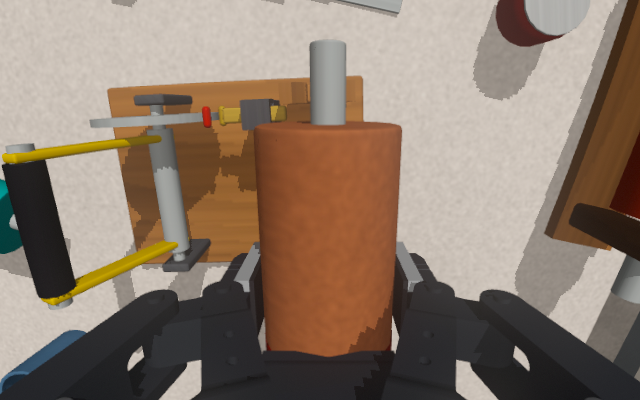

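The wrist view shows the far cheek's two tines around (300–340,100), partly behind the shaft. The stand is turned about 2° more than the tool. I'll correct x and yaw and pre-lower to just above the slots.

```bash
python3 -c "
from h import *
togo(.6188,-.1628,.098,.243)"
```

```text
t 8.375 tcp [ 0.6256 -0.1649  0.203 ] yawy 0.213 tilt [-0.  0. -1.] q7 0.16 F [ 0.1 -0.2 -5.7] open 0.0489 gf 63.16016435623169
linear [  3.5  -6.2 105. ] twist -0.03
```

Emit:
jog_arm(rows=[{"linear":[3,-6,20],"twist":-0.03},{"linear":[3,-6,50],"twist":-0.03},{"linear":[3,-6,80],"twist":-0.03},{"linear":[3,-6,98],"twist":-0.03},{"linear":[3,-6,104],"twist":-0.03},{"linear":[3,-6,104],"twist":-0.03}])

```text
time_s: 9.12
ee_pos: [0.6196, -0.1631, 0.0993]
ee_rot: [0.0, 0.616, 0.788, 0.0]
force: [-0.3, -0.1, -4.6]
opening: 0.0482
gripper_force: 63.2
```

```bash
cat > n.py <<'E'
from h import *
from scipy.spatial.transform import Rotation as Ro
E_=[]
for i,c in enumerate(["wrist","side","scene"]):
    s=sensors.sense(); e=s["ee_pos"]; q=s["ee_rot"]; T=Ro.from_quat([q[1],q[2],q[3],q[0]]).as_matrix()
    f=eyes.grab_frame(c); save(f,"n_"+c)
    p,u,v=cloud(f); l=(p-e)@T*1000; col=f["img"][v,u].astype(int)
    grey=np.ptp(col,axis=1)<25
    sh=(np.abs(l[:,0])>60)&(np.abs(l[:,0])<95)&(np.abs(l[:,1])<12)&(np.abs(l[:,2]+24)<12)&grey
    if sh.sum()>5: print(c,"shaft",sh.sum(),"x",l[sh,0].min().round(1),l[sh,0].max().round(1),"y",np.percentile(l[sh,1],[1,99]).round(1))
    ch=(np.abs(l[:,0])>58)&(np.abs(l[:,0])<95)&(np.abs(l[:,1])<40)&(p[:,2]>.09)&(p[:,2]<.112)&~grey
    for sg in (1,-1):
        for sy in (1,-1):
            a=l[ch&(l[:,0]*sg>0)&(l[:,1]*sy>0)]
            if len(a)>8: print(c,"tine",sg,sy,len(a),"x",np.percentile(a[:,0],[2,98]).round(1),"y",np.percentile(a[:,1],[2,98]).round(1))
togo(*e,.243)
E
python3 n.py
python3 - <<'E'
import cv2
a=[cv2.imread(f"pics/n_{c}.png") for c in("wrist","side","scene")]
b=cv2.resize(a[0],(400,250)); s=cv2.resize(a[1][120:220,280:440],(400,250),interpolation=2); t=cv2.resize(a[2][140:240,200:360],(400,250),interpolation=2)
import numpy as np
cv2.imwrite("pics/n.png",np.vstack([np.hstack([s,t]),np.hstack([b,b])]))
E
```

```text
wrist shaft 2998 x 60.0 86.1 y [-6.3  5.1]
wrist tine 1 1 1706 x [59.9 78.9] y [ 7.7 24.9]
wrist tine 1 -1 1749 x [64.8 78.6] y [-26.4  -8.8]
side shaft 27 x 60.1 89.7 y [-4.1  4.9]
side tine 1 1 36 x [59.2 83. ] y [ 0.2 25.6]
side tine 1 -1 44 x [58.9 81.4] y [-25.   -2.3]
scene shaft 54 x -89.3 89.5 y [-4.6  7.8]
scene tine 1 1 45 x [58.2 80.8] y [ 2.9 26.8]
scene tine 1 -1 34 x [58.3 80.9] y [-25.1  -1.2]
scene tine -1 1 28 x [-80.7 -61.6] y [11.7 27.2]
t 9.275 tcp [ 0.6201 -0.1632  0.1002] yawy 0.243 tilt [-0.001  0.002 -1.   ] q7 0.12 F [ 0.5 -0.6 -5.1] open 0.0486 gf 63.23214769363403
linear [0.  0.1 0. ] twist -0.0
```

View pics/n.png

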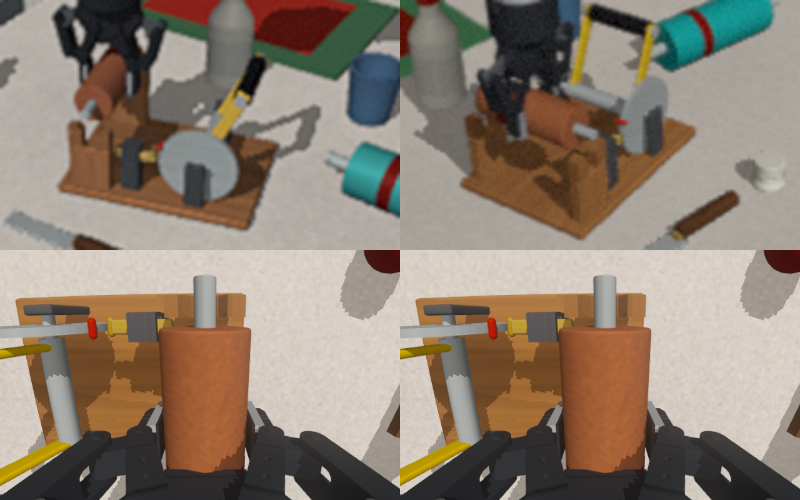

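The shaft lines up with the slot to within 0.5 mm in the wrist depth data, and the crops agree. I'll lower it.

Emit:
jog_arm(rows=[{"linear":[0,0,10],"twist":0},{"linear":[0,0,20],"twist":0},{"linear":[0,0,28],"twist":0},{"linear":[0,0,34],"twist":0},{"linear":[0,0,38],"twist":0},{"linear":[0,0,38],"twist":0}])

```text
time_s: 10.02
ee_pos: [0.6189, -0.1631, 0.0606]
ee_rot: [-0.0, 0.616, 0.788, -0.0]
force: [0.3, -0.7, -4.9]
opening: 0.0486
gripper_force: 63.2
```

Emit:
jog_arm(rows=[{"linear":[0,0,3],"twist":0},{"linear":[0,0,6],"twist":0},{"linear":[0,0,8],"twist":0},{"linear":[0,0,9],"twist":0},{"linear":[0,0,9],"twist":0}])

```text
time_s: 10.65
ee_pos: [0.6192, -0.1632, 0.0536]
ee_rot: [0.0, 0.616, 0.788, -0.0]
force: [-3.8, -0.8, 6.3]
opening: 0.0485
gripper_force: 64.4
```

Contact came at TCP z of 53.5 mm, the same 30 mm offset as the rest grasp gives, so the roller is seated. I'll open the fingers.

Emit:
jog_arm(rows=[{"linear":[0,0,-1],"twist":0},{"linear":[0,0,-1],"twist":0},{"linear":[0,0,-1],"twist":0},{"linear":[0,0,-1],"twist":0},{"linear":[0,0,-1],"twist":0},{"linear":[0,0,-1],"twist":0},{"linear":[0,0,-1],"twist":0}], grip=0)

```text
time_s: 11.52
ee_pos: [0.6191, -0.1631, 0.0529]
ee_rot: [-0.0, 0.616, 0.788, -0.0]
force: [-0.1, -0.7, -0.5]
opening: 0.0857
gripper_force: 0.0
```

Emit:
jog_arm(rows=[{"linear":[0,0,-20],"twist":0},{"linear":[0,0,-60],"twist":0},{"linear":[0,0,-110],"twist":0},{"linear":[0,0,-150],"twist":0},{"linear":[0,0,-170],"twist":0},{"linear":[0,0,-170],"twist":0}])

```text
time_s: 12.28
ee_pos: [0.6197, -0.1631, 0.2246]
ee_rot: [0.001, 0.616, 0.788, 0.001]
force: [-0.3, 0.1, -0.0]
opening: 0.0853
gripper_force: 0.0
```

Run:
```python
from h import *
for c in ("wrist","scene","side"):
    f=eyes.grab_frame(c); save(f,"p_"+c)
    for t in ("roller","cradle","idler"):
        print(c,t,[(round(x["p"],2),world(f,x["centre"]).round(4).tolist()) for x in models.tip_of(c,t)[:3]])
    p,u,v=cloud(f)
    cen=np.array([.6193,-.1654]); th=.243; R=np.array([[np.cos(th),np.sin(th)],[-np.sin(th),np.cos(th)]])
    l=(p[:,:2]-cen)@R.T
    m=(abs(l[:,0])<.03)&(abs(l[:,1])<.06)&(p[:,2]>.09)&(p[:,2]<.13)
    if m.sum()>20: print(c,"barrel top",np.percentile(p[m,2],97), "x mid",l[m,0].mean())
    for sg in (1,-1):
        m=(abs(l[:,0])<.004)&(l[:,1]*sg>.068)&(l[:,1]*sg<.086)&(p[:,2]>.05)&(p[:,2]<.13)
        if m.sum()>3: print(c,"shaft top",sg,np.percentile(p[m,2],[10,50,90]))
    i=(p[:,2]>.145)&(p[:,2]<.18)&(np.hypot(p[:,0]-.453,p[:,1]+.207)<.06)&(f["img"][v,u].max(1)<70)
    if i.sum()>20: print(c,"idler",i.sum(),cv2.minAreaRect((p[i,:2]*1000).astype(np.float32)),p[i,2].max())
togo(.453,-.207,.2,.243)
```

```text
wrist roller [(0.77, [0.6184, -0.1647, 0.0744])]
wrist cradle []
wrist idler [(0.76, [0.4507, -0.2093, 0.1527])]
wrist barrel top 0.10009921888716655 x mid 0.0003324990032215195
wrist shaft top 1 [0.07898039 0.08004951 0.08123847]
wrist shaft top -1 [0.07909974 0.0800525  0.08104544]
wrist idler 4694 ((454.3749694824219, -203.89479064941406), (21.732385635375977, 91.10481262207031), 14.690579414367676) 0.16329498052616404
scene roller [(0.98, [0.2495, -0.2603, 0.0339]), (0.76, [0.3134, 0.2317, 0.0319]), (0.61, [0.6191, -0.1634, 0.0753])]
scene cradle [(0.73, [0.6208, -0.1662, 0.0745]), (0.24, [0.545, 0.2234, -0.0015])]
scene idler [(0.75, [0.4475, -0.2113, 0.1513])]
scene barrel top 0.1004445985870994 x mid 0.006288891412809777
scene shaft top 1 [0.05276039 0.06928925 0.08005549]
scene idler 137 ((458.8203125, -205.53231811523438), (17.624242782592773, 82.1881103515625), 12.710265159606934) 0.16357989054051958
side roller [(0.75, [0.6195, -0.1631, 0.0753]), (0.69, [0.2491, -0.2619, 0.0372]), (0.6, [0.7552, 0.253, 0.0275])]
side cradle [(0.6, [0.6215, -0.1652, 0.0706])]
side idler [(0.94, [0.4538, -0.2039, 0.1528])]
side barrel top 0.10229978788176541 x mid -0.0013714425090487546
side shaft top 1 [0.0554351  0.06701321 0.08215409]
side idler 98 ((452.6931457519531, -205.6043243408203), (16.561267852783203, 81.64540100097656), 15.738458633422852) 0.16476060477418175
t 12.875 tcp [ 0.6191 -0.1631  0.2227] yawy 0.243 tilt [ 0. -0. -1.] q7 0.19 F [ 0.1  0.6 -0.4] open 0.0852 gf 0.0
linear [  -2.6 -171.7   22.7] twist 0.0
```

View pics/p_wrist.png

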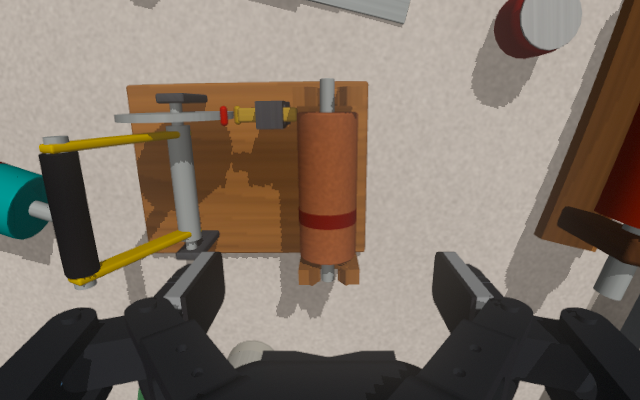

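Wrist view: the roller sits between the cheeks, with barrel x 300–355 and both shaft ends in their slots. Their shaft tops are at 80–81 mm, so it is fully down. The idler is at (70,210), and I'll move over it next.

Emit:
jog_arm(rows=[{"linear":[0,-50,10],"twist":0},{"linear":[-1,-110,22],"twist":0},{"linear":[-2,-172,22],"twist":0},{"linear":[-2,-172,22],"twist":0},{"linear":[-2,-172,50],"twist":0},{"linear":[-2,-172,75],"twist":0},{"linear":[-2,-172,87],"twist":0},{"linear":[-2,-172,87],"twist":0}])

```text
time_s: 13.88
ee_pos: [0.4531, -0.206, 0.1356]
ee_rot: [-0.0, 0.616, 0.788, 0.0]
force: [-0.2, -0.4, 1.1]
opening: 0.0855
gripper_force: 0.0
```

Emit:
jog_arm(rows=[{"linear":[0,0,0],"twist":0},{"linear":[0,0,0],"twist":0},{"linear":[0,0,0],"twist":0},{"linear":[0,0,0],"twist":0},{"linear":[0,0,0],"twist":0}], grip=165)

```text
time_s: 14.5
ee_pos: [0.4526, -0.2065, 0.136]
ee_rot: [0.0, 0.616, 0.788, -0.0]
force: [-0.2, -0.1, 0.1]
opening: 0.0301
gripper_force: 0.0
```

Run:
```python
from h import *
c,s=np.cos(.243),np.sin(.243)
togo(.5416-.029*c,-.1847-.029*s,.136,.243)
f=eyes.grab_frame("wrist"); save(f,"i_wrist")
```

```text
t 14.5 tcp [ 0.4526 -0.2065  0.136 ] yawy 0.243 tilt [-0.  0. -1.] q7 0.33 F [-0.2 -0.1  0.1] open 0.0301 gf 0.0
linear [-0.2 62.6  0. ] twist -0.0
```

View pics/i_wrist.png

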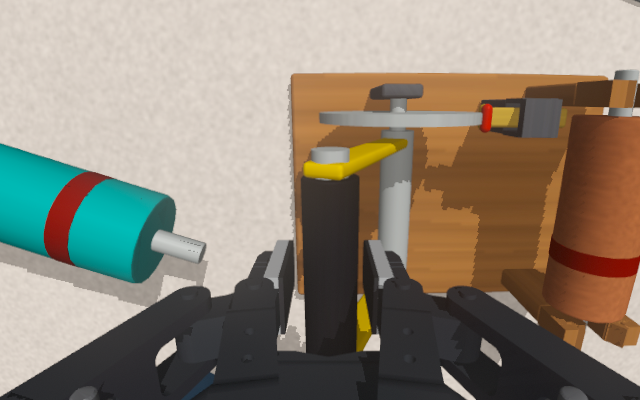

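The view shows the black idler at (330,260) caged between the pads. I'll push it towards the roller.

Emit:
jog_arm(rows=[{"linear":[0,8,0],"twist":0},{"linear":[0,18,0],"twist":0},{"linear":[0,28,0],"twist":0},{"linear":[0,38,0],"twist":0},{"linear":[0,48,0],"twist":0},{"linear":[0,57,0],"twist":0},{"linear":[0,64,0],"twist":0},{"linear":[0,67,0],"twist":0}])

```text
time_s: 15.55
ee_pos: [0.5142, -0.192, 0.1351]
ee_rot: [-0.003, 0.617, 0.787, -0.004]
force: [-9.6, -2.1, 4.8]
opening: 0.0305
gripper_force: 4.8
```

Emit:
jog_arm(rows=[{"linear":[0,0,0],"twist":0},{"linear":[0,0,0],"twist":0},{"linear":[0,0,0],"twist":0},{"linear":[0,0,0],"twist":0}])

```text
time_s: 16.05
ee_pos: [0.514, -0.192, 0.1351]
ee_rot: [-0.003, 0.617, 0.787, -0.004]
force: [-8.5, -2.8, 4.5]
opening: 0.0301
gripper_force: 4.6
```

Run:
```python
from h import *
s=sensors.sense(); togo(*s["ee_pos"],.243)
th=.243; R=np.array([[np.cos(th),np.sin(th)],[-np.sin(th),np.cos(th)]])
for c in ("wrist","side","scene"):
    f=eyes.grab_frame(c); save(f,"z_"+c)
    for t in ("idler","roller"):
        r=[world(f,x["centre"]) for x in models.tip_of(c,t)]
        print(c,t,[((R@(w[:2]-[.5416,-.1847])*1000).round(1),(w[2]*1000).round(1)) for w in r[:3]])
```

```text
t 16.05 tcp [ 0.514  -0.192   0.1351] yawy 0.241 tilt [ 0.    -0.009 -1.   ] q7 0.24 F [-8.5 -2.8  4.5] open 0.0301 gf 4.628457874059677
linear [0. 0. 0.] twist -0.002
wrist idler [(array([-35.1,  -2.2]), np.float64(159.7))]
wrist roller [(array([79.5,  2.7]), np.float64(73.7))]
side idler [(array([-32.1,  -1.6]), np.float64(160.6))]
side roller [(array([80.3,  2.1]), np.float64(77.5)), (array([-114.8,  455.5]), np.float64(32.9)), (array([-302.1,   -5.6]), np.float64(37.7))]
scene idler [(array([-38.6,  -1.6]), np.float64(154.2))]
scene roller [(array([78.8,  3.9]), np.float64(72.8)), (array([-119.1,  461.5]), np.float64(29.9)), (array([309.4, 372.9]), np.float64(25.9))]
```

View pics/z_wrist.png

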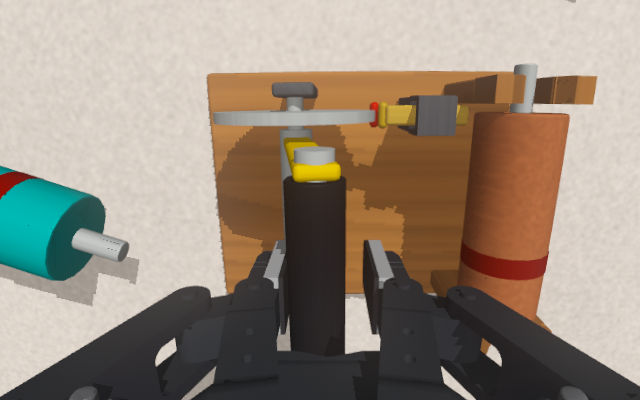

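The wrist view shows the idler at (315,260), resting on the left pad with the right pad free. The red tooth is at (373,115) by the pawl. TCP geometry gives q of about 0.60, and I'll push 5 mm further for margin.

Emit:
jog_arm(rows=[{"linear":[0,2,0],"twist":0},{"linear":[0,4,0],"twist":0},{"linear":[0,5,0],"twist":0},{"linear":[0,5,0],"twist":0},{"linear":[0,5,0],"twist":0},{"linear":[0,5,0],"twist":0}])

```text
time_s: 17.25
ee_pos: [0.5184, -0.1909, 0.1347]
ee_rot: [-0.003, 0.617, 0.787, -0.004]
force: [-9.0, -3.2, 4.9]
opening: 0.0304
gripper_force: 4.8
```

Run:
```python
from h import *
th=.243; R=np.array([[np.cos(th),np.sin(th)],[-np.sin(th),np.cos(th)]])
s=sensors.sense(); x=(R@(s["ee_pos"][:2]-[.5416,-.1847]))[0]-.004
print("q est",.43+np.arcsin((x+.05)/.1),s["force"],s["gripper_force"],s["time_s"])
f=eyes.grab_frame("wrist"); p,u,v=cloud(f); l=(p[:,:2]-[.5416,-.1847])@R.T
m=(p[:,2]>.155)&(p[:,2]<.178)&(abs(l[:,0]+.03)<.03)&(l[:,1]>.02)&(l[:,1]<.04)&(f["img"][v,u].max(1)<70)
top=m&(p[:,2]>np.percentile(p[m,2],80)); print("idler x",np.percentile(l[m,0],[2,98]),l[top,0].mean(),p[m,2].max())
ok=.43+np.arcsin((x+.05)/.1)>.58 and np.linalg.norm(s["force"])>4
if ok: print(order.job_done())
```

```text
q est 0.6519194368377466 [-8.98338036 -3.15768298  4.94500328] 4.7761523723602295 17.25
idler x [-0.03880419 -0.01894622] -0.028685118081038113 0.17049870555673768
the job is handed in; nothing more can be done
None
```

The job is handed in, but I got no verdict back: the roller sits fully down in the cradle and is released, and the fingers hold the tensioner at about 0.65 rad with about 9–10 N, past its click.

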